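# Four clicks more heat on the board preheater

### The job

The board on the preheater needs more heat: with a fingertip against the side of the grip bar, and without taking the bar between the fingers, turn the red-ringed heat dial clockwise (seen from above) by exactly four clicks from where it stands now. Only then press the green start button fully down with a fingertip and let it come up again. Leave the grey timer dial, the board and all the other things on the bench as they are.

Things in the scene. Friction and masses are not known exactly. Their poses are not given: they have to be found in the camera images.
- preheater: Fixed grey box 300 x 320 x 72 mm (x, y, z); origin under its centre, z up. The black control strip, 74 mm above the bench, runs along its -x side (facing the robot, give or take its yaw). Controls in a row at x = -100 mm: heat dial y = +85, timer dial y = 0, start button y = -85 mm. Board carrier rails from x = -25 mm on, up to 111 mm above the bench.
- heat_axis (a point): Fixed point on the heat dial's vertical turning axis, at the dial's underside, 74 mm above the bench. The dial: a red skirt, 60 mm diameter, 6 mm high, and on it a white upright grip bar centred on the axis, 53 mm long, 11 mm thick, top 24 mm above this point. Flat ticks around it, blue (low) to red (high), one at each of the 12 click stops.
- heat_dial (a joint): Heat dial angle, rad: 0 at the lowest stop, growing clockwise from above, to 5.76 at the highest. 12 click stops every pi/6 (30 deg); starts resting in one of the lowest four. A sprung ball resists, rising to about 0.10 N m half-way to the next stop (4 N at the bar's end), then gives way: the dial jumps ahead by itself into that stop and stays; let go before half-way, it springs back.
- heat_pointer (a point): Top of the grip bar's pointer end (red line on top), 27 mm from the axis, 98 mm above the bench, mid-thickness; turns with the dial. From heat_axis to here, seen from above, is the pointer direction. Its frame: x along the pointer outwards, y across the bar, z up.
- timer_dial (a joint): Angle of the timer dial in rad, growing clockwise; a plain grey round knob 38 mm in diameter and 17 mm high, which turns easily. To be left alone.
- timer_mark (a point): White mark on top of the timer dial, 15 mm from its axis, turning with it.
- start_button (a joint): How far the start button is pressed, in m: 0 up, 0.006 fully down (takes about 5 N); a spring lifts it again. A green cap 28 mm in diameter in a steel collar 44 mm in diameter and 12 mm high; the cap stands 10 mm above the collar.
- start_button_top (a point): Centre of the top of the green start button cap, 96 mm above the bench when up.
- board: Green circuit board, 136 x 110 mm, 6 mm thick over its parts, lying loose on the preheater's carrier; origin at the centre of its underside, 101 mm above the bench. To be left alone.
- reel: Solder reel with red flanges, 63 mm diameter, 54 mm high, standing; origin under its centre. Loose, to be left alone.
- spray: White and green spray can, 52 mm diameter, 149 mm high, standing; origin under its centre. Loose, to be left alone.
- flux_jar: Amber jar with black cap, 48 mm diameter, 50 mm high, standing; origin under its centre. Loose, to be left alone.
- wick: Blue flat spool of desoldering braid, 54 mm diameter, 9 mm high, lying in front of the preheater; origin under its centre. To be left alone.
- tweezers: Dark tweezers, 122 mm long, 5 mm high, lying in front of the preheater; origin near the middle of its underside, x towards its tips. To be left alone.
- syringe: Clear flux syringe, 152 mm long, 16 mm thick, lying beside the preheater; origin under the middle of its barrel. To be left alone.

How it is judged:
By the outcome, as a careful person would: the job done as asked, in the order asked, and still so for the second after the job is handed in, with the robot touching nothing.
It also fails if it takes over 54 s, if anything falls off the work surface, if the arm or the gripper's body presses on something with over 40 N, if the wrist force passes 120 N, or if a joint passes its speed limit or range.

### The arm

A 6-joint arm with a two-finger parallel gripper is mounted at the origin on the work surface. World frame = base frame: x ahead of the robot, y to its left, z up, the work surface at z = 0. Lengths are in m, angles in rad, forces in N, time in s.
With the tool pointing down it reaches from about 0.25 to 0.775 m from the base axis. Payload 4 kg.
Tool frame: the origin (TCP) lies at the very end of the fingers, on their centre line; the grasp point (between the pads) lies bot.grip_point_offset behind it (bot.grip_point_offset is the distance from the TCP to the grasp point, in m); z points along the fingers, y is the direction in which the jaws open and shut (so a half turn about z gives the same grasp; the last joint's range is limited). The gripper opens to 85 mm and grips with 20 to 120 N. Pads are 22 mm wide; open, the fingers measure 114 mm over their backs; the gripper's body (76 mm by 85 mm) begins 54 mm behind the grasp point. The pads swing forward as they close: fully open they stand 13 mm farther back than shut.
Start: joints at [1.054, 0.087, 1.371, -0, 1.684, -0.103], TCP at [0.221, 0.504, 0.231] pointing down, gripper open.
Joint ranges: [-3.1, 3.1], [-0.76, 2.03], [0.27, 2.55], [-1.08, 4.22], [0.17, 2.65], [-2.57, 2.57]. Speed limits (rad/s): [2.79, 2.79, 3.14, 3.14, 3.14, 3.14].

### API

Orientations are given as a rotation vector (axis times angle).
In Python, from station import bot gives the robot as it stands. The module is installed in compiled form; this text tells all that it offers.
- The arm moves only by the tool play_rows, never from a script. Its argument "moves" is a list of rows, each a list of 7 numbers: the turn, a rotation vector about the world's x, y, z in rad, then the shift along the world's x, y, z in cm, then the closure, from -1 (fully open) to 1 (shut). A call has 1 to 20 rows; each row is the pose to reach, as a shift and turn from the pose commanded when the call began; what a row does not reach only later rows make up. A row lasts 1/8 s, in which the tool goes at most 62.5 mm and 10.7 degrees, less where a joint would pass 70% of its speed; a pose out of reach is approached as far as the arm can. A call with a gripper value outside its range is refused whole. The fingers move at their own pace and stop on an object; "squeeze" is the grip in N (left out, the last holds). Time passes only in rows, so rows that repeat a pose let the fingers close. It gives the time, the measured TCP pose, the force and the opening at its end, in the units of the state.
- bot.state(): the state, without advancing time (a new reading comes with each control period).
- bot.grab_frame(name): name is "scene" or "top" or "wrist"; returns a dict with "color" (384x512x3 uint8, blue, green, red), "depth" (384x512 float32, m along the optical axis (not along the pixel's ray), 0 where there is no reading), "fovy" (degrees; the focal length in pixels is half the picture's height over the tangent of half this angle, whatever the lens; pixels are square), "cx", "cy" (the principal point, pixels), "world_to_cam" (4x4, takes a point from world to camera coordinates). Camera axes: x right, y down, z forward; pixel columns grow to the right and rows downward; lengths in m; the calibration is good to about 2 mm. A picture is of the moment at which its call begins.
- bot.hand_in(): hands the job in, once; it reports no verdict.
Trained networks look in a picture, given as the dict that the camera call returned (one of the last four; its "shot" number tells which), for a name from the list of things; names that differ only in an ending like _2 or _b are one class to them, and where a whole thing is asked for, a point or a joint stands for the part that bears it (a point fixed in the world has none). Each returns a list of dicts, best first, with "p" (0 to 1); they miss things now and then, are a little off and sometimes report something else, mostly with a low value. They report only what shows in the picture. A call takes as long as a camera call.
- bot.look_for(picture, name): "at" ([column, row] in pixels, amid what is visible of it).
The state is a dict: "clock": time; "joints": joint angles; "qvel": joint speeds; "effort": joint torques, N m; "tool_pos": TCP position; "tcp_rot": TCP orientation; "wrist_force": force on the tool from outside, world axes, zero at the start; "moment": the same for the moment, N m; "width": opening from 0.0 (shut) to 1.0 (fully open).
Only numpy, scipy, OpenCV 4.12 (cv2) and the standard library are available. Lean on these libraries where they do the work, as an engineer would, in place of code of your own. Each camera call takes 0.05 s, during which the arm holds its last target. There are 200 camera calls.

## Working session

There is one attempt and no reset: what is moved stays moved. The work goes in short steps, Python scripts to look and compute and a tool call to move; the robot and the scene stay as the last step left them, time stands still between calls to the robot, and variables do not carry over. Pictures are saved under pics/ and viewed, about 8 in all and at most 12, crops included, and the job is handed in when it is done.

Besides the shell and the picture viewer there is one more tool, called after "Request:" by a JSON object that holds its "api" and its "payload", one argument or row to a line. play_rows: Moves the arm, as the interface text tells. Its arguments: {"type":"object","properties":{"moves":{"type":"array","items":{"type":"array","items":{"type":"number"}}},"squeeze":{"type":"number"}},"required":["moves"]}

```bash
mkdir -p pics; cat > h.py <<'E'
import numpy as np, cv2
from station import bot
def ray(f,u,v,z):
    """world point on pixel ray at world height z"""
    h=f["color"].shape[0]; k=h/2/np.tan(np.radians(f["fovy"])/2)
    T=np.linalg.inv(f["world_to_cam"]); d=T[:3,:3]@np.array([(u-f["cx"])/k,(v-f["cy"])/k,1]); o=T[:3,3]
    return o+d*(z-o[2])/d[2]
def proj(f,p):
    h=f["color"].shape[0]; k=h/2/np.tan(np.radians(f["fovy"])/2)
    c=f["world_to_cam"]@np.append(p,1); return np.array([f["cx"]+k*c[0]/c[2],f["cy"]+k*c[1]/c[2]])
E
python3 - <<'E'
from h import *
np.set_printoptions(precision=4,suppress=True)
s=bot.state();print(s["clock"],s["tool_pos"],s["tcp_rot"],s["width"],bot.grip_point_offset)
zs=dict(heat_pointer=.098,timer_mark=.091,start_button_top=.096,heat_dial=.085,timer_dial=.09,start_button=.09,board=.105)
for n in ("top","scene"):
    f=bot.grab_frame(n); cv2.imwrite(f"pics/{n}1.png",f["color"])
    print(n,f["fovy"],np.linalg.inv(f["world_to_cam"])[:3,3])
    for k,z in zs.items():
        for r in bot.look_for(f,k)[:2]: print(k,r["p"],r["at"],ray(f,*r["at"],z))
E
```

```text
0.0 [0.2209 0.5031 0.2301] [-0.6452 -3.0739  0.0034] 0.9985887559166707 0.0187
top 47.71851729030902 [0.5022 0.0245 0.9977]
heat_pointer 0.88 [276.7, 234.6] [ 0.4928 -0.0161  0.098 ]
timer_mark 0.56 [317.2, 224.8] [ 0.5118 -0.101   0.091 ]
start_button_top 0.74 [316.2, 191.8] [ 0.5803 -0.1002  0.096 ]
start_button_top 0.16 [274.5, 228.8] [ 0.5048 -0.0118  0.096 ]
heat_dial 0.86 [275.4, 231.7] [ 0.4988 -0.014   0.085 ]
timer_dial 0.65 [316.6, 226.0] [ 0.5094 -0.0999  0.09  ]
start_button 0.55 [357.5, 220.4] [ 0.5198 -0.1854  0.09  ]
board 0.96 [301.5, 153.6] [ 0.6598 -0.0705  0.105 ]
scene 43.67553651930835 [1.2732 0.537  0.7409]
heat_pointer 0.89 [259.3, 169.0] [0.5212 0.004  0.098 ]
timer_mark 0.57 [228.6, 155.8] [ 0.5128 -0.0952  0.091 ]
start_button_top 0.6 [196.7, 142.3] [ 0.5191 -0.1938  0.096 ]
heat_dial 0.88 [260.0, 167.7] [ 0.5006 -0.0086  0.085 ]
timer_dial 0.44 [231.0, 158.0] [ 0.5156 -0.0854  0.09  ]
start_button 0.6 [198.1, 142.3] [ 0.5099 -0.1978  0.09  ]
board 0.66 [193.7, 187.4] [ 0.6735 -0.0636  0.105 ]
```

View pics/top1.png

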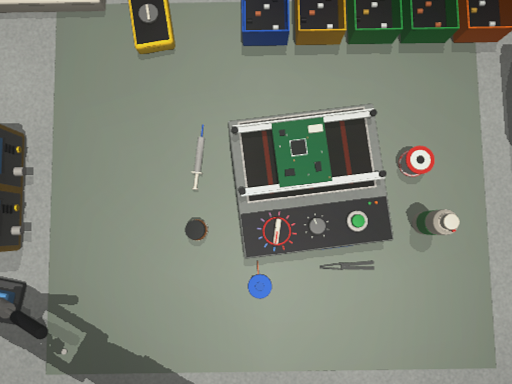

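View pics/scene1.png

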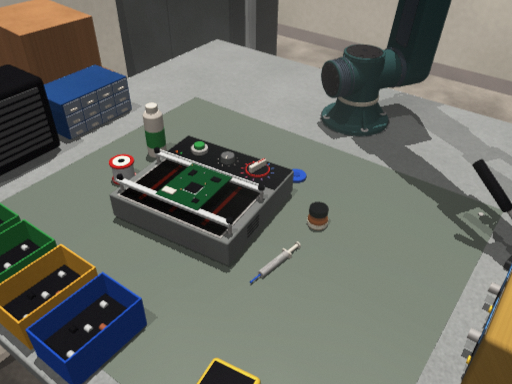

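The top view is image-up = +x and image-right = -y. It shows the heat dial near (277,231), the timer near (317,226) and the button near (357,221). The network's top hit for the button top was wrong: it landed on the rail at (316,192). I'll move over the dial with the fingers shut for a closer look.

Request:
{"api": "play_rows", "payload": {
  "moves": [
    [0,0,0,22,-51,4,1],
    [0,0,0,22,-51,4,1],
    [0,0,0,22,-51,4,1],
    [0,0,0,22,-51,4,1],
    [0,0,0,22,-51,4,1],
    [0,0,0,22,-51,4,1],
    [0,0,0,22,-51,4,1],
    [0,0,0,22,-51,4,1],
    [0,0,0,22,-51,4,1],
    [0,0,0,22,-51,4,1],
    [0,0,0,22,-51,4,1],
    [0,0,0,22,-51,4,1],
    [0,0,0,22,-51,4,1],
    [0,0,0,22,-51,4,1]
  ],
  "squeeze": 20
}}

```text
clock: 2.55
tool_pos: [0.441, -0.0056, 0.2715]
tcp_rot: [0.643, 3.075, 0.0]
wrist_force: [-0.2, -0.7, -0.2]
width: 0.003
```

```bash
python3 - <<'E'
from h import *
np.set_printoptions(precision=4,suppress=True)
s=bot.state();print(s["clock"],s["tool_pos"],s["tcp_rot"],s["width"],s["joints"])
zs=dict(heat_pointer=.098,timer_mark=.091,start_button_top=.096,heat_dial=.085,timer_dial=.09,start_button=.09)
f=bot.grab_frame("wrist"); cv2.imwrite("pics/w1.png",f["color"])
np.savez("w1.npz",**f)
T=np.linalg.inv(f["world_to_cam"]);print(f["fovy"],T)
print("tcp px",proj(f,s["tool_pos"]))
for k,z in zs.items():
    for r in bot.look_for(f,k)[:2]: print(k,r["p"],r["at"],ray(f,*r["at"],z))
E
```

```text
2.55 [ 0.441  -0.0056  0.2715] [0.6427 3.0748 0.0002] 0.002674046808047164 [-0.1414 -0.1624  1.5333  0.0001  1.7704 -1.3001]
71.00084556907387 [[ 0.4006  0.8763  0.2677  0.3731]
 [ 0.9162 -0.3835 -0.1158  0.0237]
 [ 0.0012  0.2916 -0.9565  0.4146]
 [ 0.      0.      0.      1.    ]]
tcp px [257.3251 236.7185]
heat_pointer 0.84 [270.5, 206.7] [ 0.4916 -0.0092  0.098 ]
timer_mark 0.89 [212.1, 238.0] [ 0.5041 -0.0985  0.091 ]
timer_mark 0.3 [379.5, 153.1] [0.4832 0.1378 0.091 ]
start_button_top 0.67 [159.9, 268.1] [ 0.5143 -0.1819  0.096 ]
heat_dial 0.59 [269.6, 209.0] [ 0.4989 -0.0129  0.085 ]
timer_dial 0.76 [214.4, 237.8] [ 0.5054 -0.0959  0.09  ]
start_button 0.72 [163.9, 270.2] [ 0.5221 -0.1823  0.09  ]
```

View pics/w1.png

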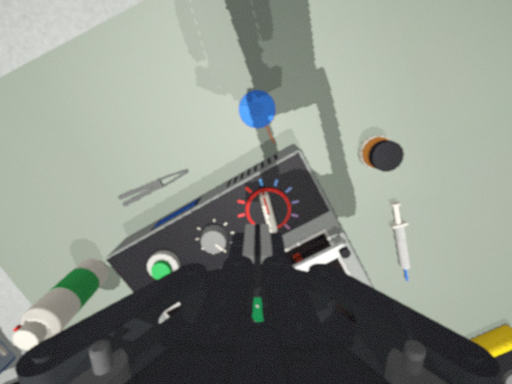

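The wrist view shows the dial at about (269,209), clear of the fingers, with the timer at (214,238) and the button at (162,268). I'll rectify both views to a metric map at bar-top height.

```bash
cat >> h.py <<'E'
def rect(f,c,z,half=.045,n=400,off=(0,0)):
    """metric map, up=+x, left=+y, centre c"""
    w=[(c[0]+a*half,c[1]+b*half,z) for a,b in((1,1),(1,-1),(-1,-1),(-1,1))]
    src=np.float32([proj(f,p) for p in w]); dst=np.float32([(0,0),(n,0),(n,n),(0,n)])
    return cv2.warpPerspective(f["color"],cv2.getPerspectiveTransform(src,dst),(n,n),flags=cv2.INTER_CUBIC)
E
python3 - <<'E'
from h import *
w=dict(np.load("w1.npz")); t=bot.grab_frame("top"); np.savez("t1.npz",**t)
c=(.499,-.0135)
rows=[]
for z in(.098,.080):
    rows.append(np.hstack([rect(f,c,z,n=300) for f in(t,w)]))
im=np.vstack(rows)
for i in(150,450):
    cv2.line(im,(i,0),(i,600),(0,255,255),1);cv2.line(im,(0,i),(600,i),(0,255,255),1)
cv2.imwrite("pics/r1.png",im)
E
```

```text
(no output)
```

View pics/r1.png

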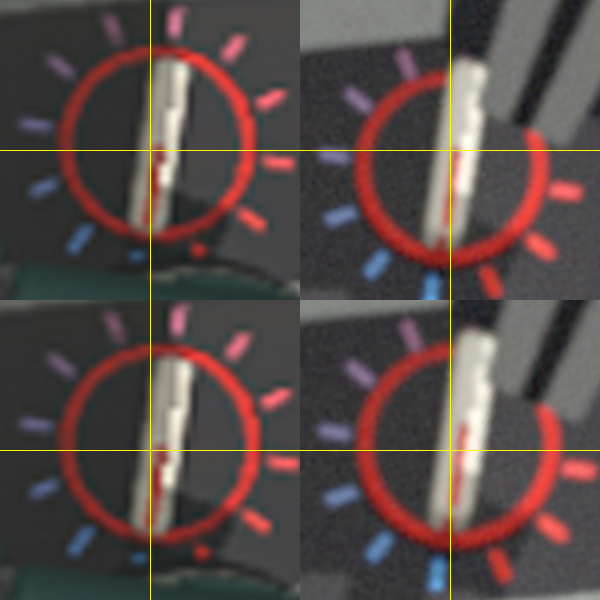

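The pointer sits at the first blue tick (stop 0), with world angle about 171°. Both views put the axis at (0.500, -0.016). I'll go down beside the bar on its counter-clockwise side, with the jaw direction square to the bar and about 4 mm clear.

Request:
{"api": "play_rows", "payload": {
  "moves": [
    [0,0,0.13,2,-1.5,-3,1],
    [0,0,0.27,3.8,-3.1,-6,1],
    [0,0,0.27,3.8,-3.1,-10,1],
    [0,0,0.27,3.8,-3.1,-13,1],
    [0,0,0.27,3.8,-3.1,-15,1],
    [0,0,0.27,3.8,-3.1,-16.5,1],
    [0,0,0.27,3.8,-3.1,-17.5,1],
    [0,0,0.27,3.8,-3.1,-18.4,1],
    [0,0,0.27,3.8,-3.1,-18.4,1],
    [0,0,0.27,3.8,-3.1,-18.4,1]
  ]
}}

```text
clock: 4.2
tool_pos: [0.4796, -0.0375, 0.088]
tcp_rot: [0.225, 3.132, -0.0]
wrist_force: [-0.5, 0.0, 1.4]
width: 0.002
```

```bash
python3 - <<'E'
from h import *
np.set_printoptions(precision=4,suppress=True)
s=bot.state();p=s["tool_pos"];print(s["clock"],p,s["tcp_rot"],s["wrist_force"])
f=bot.grab_frame("wrist"); t=bot.grab_frame("top")
cv2.imwrite("pics/w2.png",np.hstack([rect(t,(.5,-.016),.098,n=380),cv2.resize(f["color"][120:310,150:360],(420,380),interpolation=cv2.INTER_CUBIC)]))
# arc rows
A=np.array([.500,-.016]); r=.018
u=lambda a:np.array([np.cos(a),np.sin(a)])
for i in range(1,21):
    sw=min(95,5*i); a=np.radians(171.4-sw); d=max(.0175,.024-.00325*i)
    q=A+r*u(a)+d*u(a+np.pi/2)-p[:2]
    print([0,0,round(-np.radians(sw),2),round(q[0]*100,2),round(q[1]*100,2),0,1],end=",")
E
```

```text
4.2 [ 0.4796 -0.0375  0.088 ] [ 0.2255  3.1322 -0.0001] [-0.5307  0.0478  1.4091]
[0, 0, np.float64(-0.09), np.float64(-0.2), np.float64(0.55), 0, 1],[0, 0, np.float64(-0.17), np.float64(-0.23), np.float64(1.06), 0, 1],[0, 0, np.float64(-0.26), np.float64(-0.31), np.float64(1.26), 0, 1],[0, 0, np.float64(-0.35), np.float64(-0.38), np.float64(1.47), 0, 1],[0, 0, np.float64(-0.44), np.float64(-0.43), np.float64(1.69), 0, 1],[0, 0, np.float64(-0.52), np.float64(-0.46), np.float64(1.9), 0, 1],[0, 0, np.float64(-0.61), np.float64(-0.47), np.float64(2.12), 0, 1],[0, 0, np.float64(-0.7), np.float64(-0.47), np.float64(2.34), 0, 1],[0, 0, np.float64(-0.79), np.float64(-0.44), np.float64(2.56), 0, 1],[0, 0, np.float64(-0.87), np.float64(-0.39), np.float64(2.77), 0, 1],[0, 0, np.float64(-0.96), np.float64(-0.33), np.float64(2.98), 0, 1],[0, 0, np.float64(-1.05), np.float64(-0.25), np.float64(3.19), 0, 1],[0, 0, np.float64(-1.13), np.float64(-0.15), np.float64(3.38), 0, 1],[0, 0, np.float64(-1.22), np.float64(-0.03), np.float64(3.57), 0, 1],[0, 0, np.float64(-1.31), np.float64(0.1), np.float64(3.74), 0, 1],[0, 0, np.float64(-1.4), np.float64(0.24), np.float64(3.9), 0, 1],[0, 0, np.float64(-1.48), np.float64(0.4), np.float64(4.05), 0, 1],[0, 0, np.float64(-1.57), np.float64(0.58), np.float64(4.19), 0, 1],[0, 0, np.float64(-1.66), np.float64(0.76), np.float64(4.31), 0, 1],[0, 0, np.float64(-1.66), np.float64(0.76), np.float64(4.31), 0, 1],
```

View pics/w2.png

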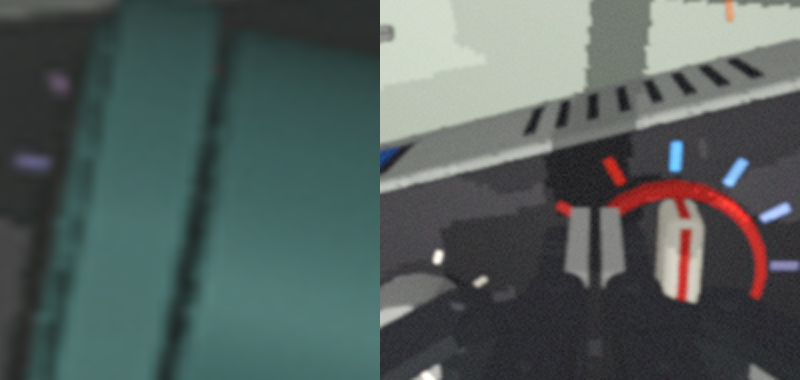

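The finger is on the bar's correct side with a gap of about 8 mm, and the pointer is confirmed at the first blue tick. I'll sweep about three clicks and then check.

Request:
{"api": "play_rows", "payload": {
  "moves": [
    [0,0,-0.09,-0.2,0.55,0,1],
    [0,0,-0.17,-0.23,1.06,0,1],
    [0,0,-0.26,-0.31,1.26,0,1],
    [0,0,-0.35,-0.38,1.47,0,1],
    [0,0,-0.44,-0.43,1.69,0,1],
    [0,0,-0.52,-0.46,1.9,0,1],
    [0,0,-0.61,-0.47,2.12,0,1],
    [0,0,-0.7,-0.47,2.34,0,1],
    [0,0,-0.79,-0.44,2.56,0,1],
    [0,0,-0.87,-0.39,2.77,0,1],
    [0,0,-0.96,-0.33,2.98,0,1],
    [0,0,-1.05,-0.25,3.19,0,1],
    [0,0,-1.13,-0.15,3.38,0,1],
    [0,0,-1.22,-0.03,3.57,0,1],
    [0,0,-1.31,0.1,3.74,0,1],
    [0,0,-1.4,0.24,3.9,0,1],
    [0,0,-1.48,0.4,4.05,0,1],
    [0,0,-1.57,0.58,4.19,0,1],
    [0,0,-1.66,0.76,4.31,0,1],
    [0,0,-1.66,0.76,4.31,0,1]
  ]
}}

```text
clock: 6.8
tool_pos: [0.4862, 0.0059, 0.0875]
tcp_rot: [-2.463, -1.949, 0.001]
wrist_force: [-3.6, 1.0, 1.1]
width: 0.001
```

```bash
python3 - <<'E'
from h import *
np.set_printoptions(precision=4,suppress=True)
s=bot.state();p=s["tool_pos"];print(s["clock"],p,s["tcp_rot"],s["wrist_force"],s["moment"])
f=bot.grab_frame("wrist")
print(bot.look_for(f,"heat_pointer")[:2],proj(f,(.5,-.016,.098)))
cv2.imwrite("pics/w3.png",cv2.resize(f["color"][80:320,110:400],(725,600),interpolation=cv2.INTER_CUBIC))
E
```

```text
6.8 [0.4862 0.0059 0.0875] [-2.4627 -1.9492  0.0011] [-3.6049  0.9953  1.0643] [ 0.0993  0.3502 -0.0353]
[{'at': [304.0, 234.7], 'p': 0.8}, {'at': [388.5, 182.4], 'p': 0.65}] [288.5637 274.426 ]
```

View pics/w3.png

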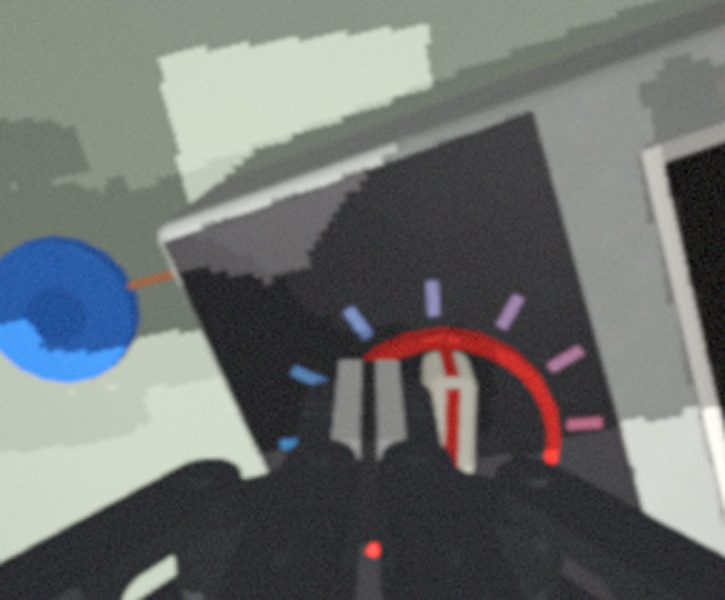

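The pointer is at tick 3, and the finger feels 3.7 N of reaction as it works towards the fourth half-way point. I'll continue gently to about 111°.

Request:
{"api": "play_rows", "payload": {
  "moves": [
    [0,0,-0.035,0.08,0.04,0,1],
    [0,0,-0.07,0.15,0.08,0,1],
    [0,0,-0.105,0.23,0.12,0,1],
    [0,0,-0.14,0.31,0.16,0,1],
    [0,0,-0.175,0.4,0.19,0,1],
    [0,0,-0.21,0.48,0.22,0,1],
    [0,0,-0.245,0.56,0.25,0,1],
    [0,0,-0.28,0.64,0.27,0,1],
    [0,0,-0.28,0.64,0.27,0,1],
    [0,0,-0.28,0.64,0.27,0,1]
  ]
}}

```text
clock: 8.15
tool_pos: [0.4937, 0.008, 0.0876]
tcp_rot: [2.711, 1.584, 0.001]
wrist_force: [0.2, -0.2, -0.3]
width: -0.007
```

```bash
python3 - <<'E'
from h import *
np.set_printoptions(precision=4,suppress=True)
s=bot.state();p=s["tool_pos"];print(s["clock"],p,s["tcp_rot"],s["wrist_force"],s["moment"])
f=bot.grab_frame("wrist")
cv2.imwrite("pics/w4.png",cv2.resize(f["color"][130:320,180:400],(660,570),interpolation=cv2.INTER_CUBIC))
E
```

```text
8.15 [0.4937 0.008  0.0876] [2.7113 1.5844 0.0013] [ 0.1597 -0.1599 -0.3015] [-0.0249  0.0349  0.0001]
```

View pics/w4.png

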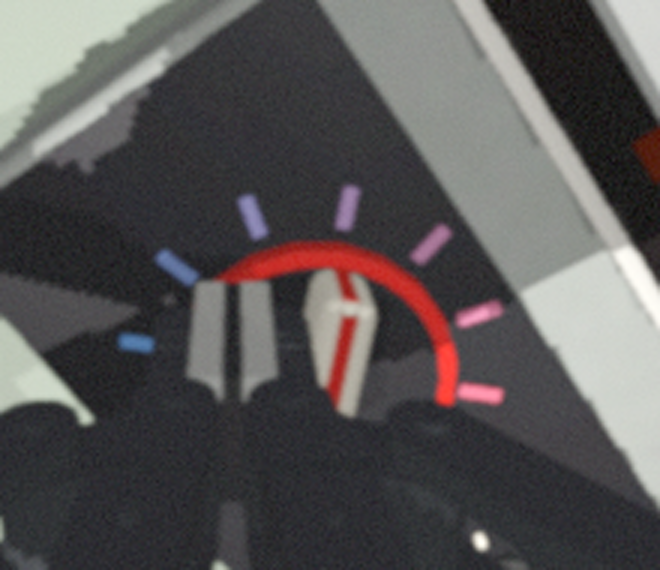

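The dial jumped on to the purple tick 4, and the reaction force is gone. I'll back off, lift, and move to where both cameras can check the dial and the button.

Request:
{"api": "play_rows", "payload": {
  "moves": [
    [0,0,0,-0.4,0.25,0,1],
    [0,0,0,-0.4,0.25,2,1],
    [0,0,0,-0.4,0.25,6,1],
    [0,0,0,-0.4,0.25,12,1],
    [0,0,0,-4,-4,16,1],
    [0,0,0,-8,-8,16,1],
    [0,0,0,-9,-12,16,1],
    [0,0,0,-9,-12,16,1],
    [0,0,0,-9,-12,16,1]
  ]
}}

```text
clock: 9.32
tool_pos: [0.4032, -0.1112, 0.2473]
tcp_rot: [-2.712, -1.585, -0.001]
wrist_force: [0.0, 0.2, 0.4]
width: -0.002
```

```bash
python3 - <<'E'
from h import *
np.set_printoptions(precision=4,suppress=True)
s=bot.state();p=s["tool_pos"];print(s["clock"],p,s["tcp_rot"],s["wrist_force"])
f=bot.grab_frame("wrist"); t=bot.grab_frame("top")
for g in(f,t):
    for k,z in(("start_button_top",.096),("start_button",.096),("heat_pointer",.098)):
        for r in bot.look_for(g,k)[:2]: print(k,r["p"],r["at"],ray(g,*r["at"],z))
    # green cap centroid on plane map around expected button
    m=rect(g,(.519,-.185),.096,half=.03,n=300); hsv=cv2.cvtColor(m,cv2.COLOR_BGR2HSV)
    mk=cv2.inRange(hsv,(45,120,60),(85,255,255)); M=cv2.moments(mk,True)
    if M["m00"]>50: print("green",M["m00"]*4e-8,.519-(M["m01"]/M["m00"]-150)*.0002,-.185-(M["m10"]/M["m00"]-150)*.0002)
im=np.vstack([np.hstack([rect(g,(.5,-.016),.098,n=300),rect(g,(.519,-.185),.096,half=.03,n=300)]) for g in(t,f)])
cv2.imwrite("pics/r5.png",im)
E
```

```text
9.325 [ 0.4032 -0.1112  0.2473] [-2.7121 -1.5848 -0.0008] [0.0074 0.1511 0.3852]
start_button_top 0.76 [377.0, 179.7] [ 0.519  -0.1833  0.096 ]
start_button 0.56 [379.1, 178.6] [ 0.5215 -0.1833  0.096 ]
heat_pointer 0.81 [294.2, 47.5] [ 0.4985 -0.017   0.098 ]
heat_pointer 0.54 [379.1, 179.0] [ 0.5208 -0.1828  0.098 ]
green 0.0005534 0.5191340657752078 -0.18344060715576435
start_button_top 0.44 [357.9, 219.5] [ 0.5215 -0.1849  0.096 ]
heat_pointer 0.83 [275.5, 233.0] [ 0.4961 -0.0137  0.098 ]
heat_pointer 0.17 [318.4, 190.9] [ 0.582  -0.1045  0.098 ]
green 0.00052228 0.5194978785325879 -0.1841164126522172
```

View pics/r5.png

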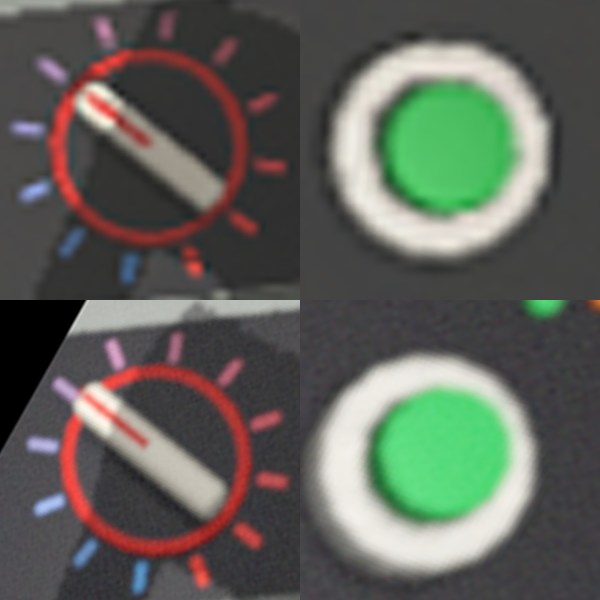

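The dial rests exactly at tick 4 in both views, and the two cameras agree that the button is at (0.519, -0.184). I'll hover over it, then press in small steps.

Request:
{"api": "play_rows", "payload": {
  "moves": [
    [0,0,0,5,-3,0,1],
    [0,0,0,10,-6.5,0,1],
    [0,0,0,11.6,-7.3,-3,1],
    [0,0,0,11.6,-7.3,-8,1],
    [0,0,0,11.6,-7.3,-12,1],
    [0,0,0,11.6,-7.3,-14,1],
    [0,0,0,11.6,-7.3,-14.7,1],
    [0,0,0,11.6,-7.3,-15.0,1],
    [0,0,0,11.6,-7.3,-15.2,1],
    [0,0,0,11.6,-7.3,-15.4,1],
    [0,0,0,11.6,-7.3,-15.6,1],
    [0,0,0,11.6,-7.3,-15.7,1],
    [0,0,0,11.6,-7.3,-15.8,1],
    [0,0,0,11.6,-7.3,-15.8,1]
  ]
}}

```text
clock: 11.48
tool_pos: [0.52, -0.1849, 0.0901]
tcp_rot: [2.711, 1.584, 0.002]
wrist_force: [1.9, -1.5, 5.6]
width: -0.005
```

```bash
python3 -c "
from station import bot
s=bot.state();print(s['clock'],s['tool_pos'],s['wrist_force'])"
```

```text
11.475 [ 0.51996968 -0.18492646  0.09011978] [ 1.94005108 -1.47880972  5.57330625]
```

Request:
{"api": "play_rows", "payload": {
  "moves": [
    [0,0,0,0,0,-0.1,1],
    [0,0,0,0,0,-0.2,1],
    [0,0,0,0,0,-0.3,1],
    [0,0,0,0,0,-0.3,1],
    [0,0,0,0,0,-0.3,1]
  ]
}}

```text
clock: 12.1
tool_pos: [0.52, -0.185, 0.0899]
tcp_rot: [2.71, 1.584, 0.003]
wrist_force: [-2.7, 1.2, 15.4]
width: -0.0
```

The button has hit its stop: force rose to 15 N while z held at 0.090. I'll lift straight up and clear the area for a last look.

Request:
{"api": "play_rows", "payload": {
  "moves": [
    [0,0,0,0,0,0.3,1],
    [0,0,0,0,0,1.5,1],
    [0,0,0,0,0,5,1],
    [0,0,0,0,0,10,1],
    [0,0,0,0,0,15,1],
    [0,0,0,-6,4,17,1],
    [0,0,0,-12,8,17,1],
    [0,0,0,-14,8,17,1],
    [0,0,0,-14,8,17,1],
    [0,0,0,-14,8,17,1]
  ]
}}

```text
clock: 13.35
tool_pos: [0.3791, -0.1047, 0.2559]
tcp_rot: [-2.712, -1.585, 0.001]
wrist_force: [-0.0, 0.3, 0.3]
width: 0.002
```

```bash
python3 - <<'E'
from h import *
s=bot.state();print(s["clock"],s["tool_pos"],s["wrist_force"])
f=bot.grab_frame("wrist"); t=bot.grab_frame("top"); t0=dict(np.load("t1.npz"))
a=[proj(t,p) for p in((.51,-.1,.09),)]
i=np.vstack([np.hstack([g["color"][:300,110:480] for g in(t0,t)]),np.hstack([rect(t,(.5,-.016),.098,n=300),rect(f,(.519,-.185),.096,half=.03,n=300),np.zeros((300,140,3),np.uint8)])])
cv2.imwrite("pics/r6.png",i)
for k in("board","reel","spray","flux_jar","wick","tweezers","syringe","timer_mark"):
    g=[bot.look_for(t,k)[:1]]; print(k,[r[0]["at"] if r else None for r in g])
d=f["depth"]; c=proj(f,(.519,-.184,.096)); u,v=map(int,c)
h=192/np.tan(np.radians(f["fovy"])/2); z=d[v,u]; T=np.linalg.inv(f["world_to_cam"])
print("cap z",(T@np.array([(u-f["cx"])/h*z,(v-f["cy"])/h*z,z,1]))[:3])
E
```

```text
13.35 [ 0.37910489 -0.10465984  0.25586344] [-0.00035791  0.28330369  0.27200904]
board [[305.7, 148.5]]
reel [[196.8, 227.6]]
spray [None]
flux_jar [[196.8, 230.9]]
wick [[259.1, 284.6]]
tweezers [[357.9, 263.8]]
syringe [[198.2, 156.9]]
timer_mark [[318.6, 222.7]]
cap z [ 0.51779992 -0.18290701  0.09717612]
```

View pics/r6.png

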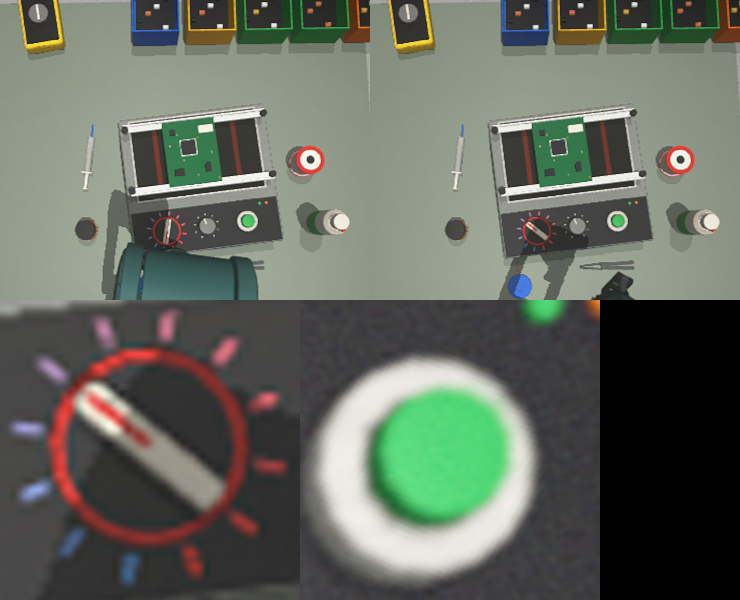

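The dial is at tick 4, the button is up (cap at z of about 0.097), and everything else sits where it was. The robot is clear, so I'm handing in.

```bash
python3 -c "
from station import bot
print(bot.hand_in())"
```

```text
the job is handed in; nothing more can be done
None
```

The heat dial is four clicks further clockwise, and after that the start button was pressed fully down and let up again. I handed the job in at about 13.4 s on the robot's clock, with the arm clear of everything.

- **Heat dial:** I turned it with the shut fingertips against one side of the grip bar, never taking the bar between the fingers. The pointer went from tick 0 (the lowest stop) to tick 4. The top and wrist cameras agreed on tick 4 before the press, and the top camera showed the same after it.
- **Start button:** it reached its stop at z = 0.090 m under about 15 N. After release the cap read about z = 0.097 m, which is fully up.
- **Other things:** the before and after top views show no visible change to the timer dial, board, reel, spray can, flux jar or syringe. The arm hid the wick and tweezers in the "before" view, but they lie where the first picture showed them.

**Checks that disagreed:** the trained network got a few things wrong. At the start it took a rail for the button. In the last check it reported the flux jar as the reel and missed the spray can. I settled these by looking at the pictures.

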